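Feed a board carrier along the fence rail into the test dock with the push stick

ROBOT

A 6-joint arm with a two-finger parallel gripper is mounted at the origin on the work surface. World frame = base frame: x ahead of the robot, y to its left, z up, the work surface at z = 0. Lengths are in mm, angles in degrees, forces in N, time in s.
With the tool pointing down it reaches from about 325 to 925 mm from the base axis. Payload 3.1 kg.
Tool frame: the origin (TCP) lies at the very end of the fingers, on their centre line; the grasp point (between the pads) lies grasp_offset behind it (grasp_offset is the distance from the TCP to the grasp point, in mm); z points along the fingers, x is the direction in which the jaws open and shut, and the axes are right-handed (so a half turn about z gives the same grasp; the last joint's range is limited). The gripper opens to 85 mm and grips with 20 to 120 N. Pads are 22 mm wide; open, the fingers measure 114 mm over their backs; the gripper's body (76 mm by 85 mm) begins 54 mm behind the grasp point. The pads swing forward as they close: fully open they stand 13 mm farther back than shut.
Start: joints at [-6.429, 12.427, 92.441, -0, 75.132, -6.429], TCP at [625.011, 0.021, 231.3] pointing down, gripper open.
Joint ranges: [-157.48, 157.48], [-44.54, 120.13], [17.64, 146.25], [-64.5, 244.5], [7.68, 150.69], [-147.95, 147.95]. Speed limits (degrees/s): [159.86, 159.86, 180, 180, 180, 180].

INTERFACE

Orientations are given as [roll, pitch, yaw] about the fixed x, y, z axes, in that order (R = Rz(yaw) Ry(pitch) Rx(roll)).
In Python, from station import * gives the robot as it stands. Calls block until the motion is done:
- goto(position, orientation): joint-space move of the TCP to a pose.
- move_l(position, attitude=None, speed=150): straight line of the TCP; attitude=None keeps the orientation; speed is the mean speed in mm/s.
- move_j(angles): joint-space move.
- grip(opening, squeeze=None): finger opening in mm; squeeze is the grip in N (None keeps the last); returns when the fingers have stopped.
- wait(seconds).
- solve_ik(position, orientation): joint angles nearest the present ones, or None.
- get_obs(): the state.
- get_image(name): name is "scene" or "side" or "wrist"; returns the picture (480x640x3 uint8, red, green, blue); there is no depth.
- get_calibration(name): a dict with "fx", "fy", "cx", "cy" (pixels), "D" ([k1, k2, p1, p2, k3] as OpenCV has them; the pictures are not rectified), "R" (3x3) and "t" (3): a world point X has camera coordinates R X + t; the wrist camera has in their place "mount" (4x4, takes a point from camera to tool coordinates, whose origin is the TCP and whose axes are the tool frame's). Camera axes: x right, y down, z forward; pixel columns grow to the right and rows downward; lengths in mm; the calibration is good to about 2 mm. A picture is of the moment at which its call begins: read the wrist's pose just before it. get_calibration takes no time and is no camera call.
A pose or a line that the arm cannot do raises Unreachable and nothing moves.
- sign_off(): hands the job in, once; it reports no verdict.
Trained networks look in the newest picture that a camera, given by its name, has taken for a name from the list of things; names that differ only in an ending like _2 or _b are one class to them, and where a whole thing is asked for, a point or a joint stands for the part that bears it (a point fixed in the world has none). Each returns a list of dicts, best first, with "score" (0 to 1); they miss things now and then, are a little off and sometimes report something else, mostly with a low value. They report only what shows in the picture. A call takes as long as a camera call.
- spot_in(name, camera): "extent" ([centre column, centre row, width, height] in pixels, round what is visible of it).
- regions_of(name, camera): "region" (480x640 bool, what is visible of it) and "extent" ([centre column, centre row, width, height] in pixels, round what is visible of it).
The state is a dict: "t": time; "joint_pos": joint angles; "qvel": joint speeds; "effort": joint torques, N m; "tcp_pos": TCP position; "ee_rot": TCP orientation; "wrist_force": force on the tool from outside, world axes, zero at the start; "moment": the same for the moment, N m; "grip_width": finger opening in mm.
Only numpy, scipy, OpenCV 4.12 (cv2) and the standard library are available. Lean on these libraries where they do the work, as an engineer would, in place of code of your own. Each camera call takes 0.05 s, during which the arm holds its last target.

TASK

Take the orange push stick out of its holder and, with its foot in the step of the black board carrier, press the carrier flat against the blue fence near the start of the rail, then feed it along the fence until the yellow dock slide is pushed fully home, keeping it flush so the copper strip stays pushed in all the way. Touch the carrier only with the stick and press gently, never harder than about 15 N; finally stand the stick back in its holder, leaving the carrier home and flush with the fence and everything else where it was.

Things in the scene. Friction and masses are not known exactly. Their poses are not given: they have to be found in the camera images.
- station: Rail station fixed to the bench, place and yaw vary: aluminium base plate 180 x 360 x 12 mm (x, y, z), on whose top the carrier slides. Origin: centre of the underside. +x points across it towards the fence, +y is the feed direction. A grey dock housing (70 x 40 mm, up to 54 mm above the bench) closes the +y end from y = 137 mm. The fence itself is not measured: see strip.
- strip (a joint): Sprung copper strip in the face of the blue fence, y -172 to -12 mm. 0 = 3.5 mm proud, 0.0035 m = flush; pushes the carrier off with 1.6 N at 0 to 3 N at flush, springs out when not pressed. The fence: rail along the station's y, 312 mm long, 20 mm thick, 30 mm high, rigid, clamped each time anew: its face stands anywhere from station x 38 to 66 mm and up to 0.015 rad askew, so find it by feel.
- dock (a joint): Yellow dock slide across the rail's far end: block 70 mm wide (station x -37 to +33 mm), 27 mm high. Joint 0 = out, its face at station y = 100 mm; 0.015 m = fully home against its rigid stop (face at y = 115 mm). Slides along +y with about 2.5 N friction and stays where it is pushed.
- carrier: Loose black stepped carrier, 28 mm high (36 with parts), 0.21-0.42 kg, friction about 0.3, starts near the rail's -y end, up to 70 mm off the fence, askew. Origin: underside; x to fence, y along feed. Front part x -35..+30, y -12..+55 mm; steel rear part x +5..+30, y -55..-12; balances at (11, -15). Side x = +30 runs on the fence; nose y = +55 pushes the dock slide (y of origin 60 mm when home).
- carrier_step (a point): Inside corner of the carrier's step, 14 mm above its underside, where the rear part's outer side (facing -x) and the front part's back face (facing -y) meet. The stick's foot (radius 8 mm) seated in it has its axis at -8 mm x, -8 mm y from this point in the carrier's axes, so it can press both sideways and forwards.
- stick_grip (a point): Centre of the push stick's square handle, 24 x 24 x 42 mm (about +-21 mm in z), axes square to its faces, z up along the stick. Below it a black collar (36 mm diameter, 5 mm thick, underside 26 mm below this point), then a round foot 16 mm in diameter ending 66 mm below this point. 60 g; hangs upright by its collar in the holder.
- stick_foot (a point): Centre of the end face of the stick's foot (bottom of the stick).
- holder_mouth (a point): Grey stick holder, fixed block 64 x 64 x 46 mm, on the left or right of the station. This point: centre of its square 22 x 22 mm hole, at the top face (46 mm above the bench). The hole is 41 mm deep; the stick's collar rests on the top face, its foot inside.
- spool: Bystander: steel spool, 60 mm diameter, 40 mm high, stands on the opposite side from the holder. Leave alone.
- driver: Bystander: screwdriver lying on the mat. Leave alone.
- tweezers: Bystander: steel tweezers, 120 mm, lying on the mat. Leave alone.
- jar: Bystander: amber jar, 44 mm diameter, 45 mm high. Leave alone.
- syringe: Bystander: white syringe, lying. Leave alone.
- heatsink: Bystander: aluminium heat sink 40 x 40 x 24 mm. Leave alone.
- tray: Bystander: grey parts tray 100 x 140 x 25 mm. Leave alone.
- seat (a joint): Small brass ball (16 mm) in the fence face at y = 85 mm beside the dock, on a very light spring (0.3 N). 0 = 2.5 mm proud, 0.0025 m = pushed in flush: it shows whether the docked carrier lies against the fence. The docked carrier keeps it pressed by its own friction.

How it is judged (in metres and radians):
On the way, in this order (a step that is already met when the one before it is completed fails the run):
1. near the rail's start the stick presses the carrier flat against the fence, strip pushed in (value of joint strip above 0.0025 m and angle between the y axis of carrier and the y axis of station, either way round below 0.05 rad and y of carrier in the frame of station below -0.055 m and contact force between stick and carrier above 0.5 N), for 0.1 s.
2. half-way along, the stick still holds it flush (value of joint strip above 0.0025 m and y of carrier in the frame of station above -0.01 m and contact force between stick and carrier above 0.5 N), for 0.1 s.
3. carrier has pushed the dock slide home, flush with the fence (value of joint dock above 0.0125 m and value of joint seat above 0.001 m and y of carrier in the frame of station above 0.056 m), for 0.1 s.
At the end, for the whole second after the job is handed in: At rest: dock slide in by 12.5 mm, carrier origin at least 56 mm along the station, seat ball pushed in over 1 mm, carrier square within 0.05 rad, flat; stick released in its holder, upright within 0.12 rad, handle within 12 mm of the hole axis, foot at least 36 mm down the hole (all of step 3 and angle between the y axis of carrier and the y axis of station, either way round below 0.05 rad and angle between carrier's own z axis and vertical below 0.05 rad and horizontal distance between stick_grip and holder_mouth below 0.012 m and z of stick_foot in the frame of holder_mouth below -0.036 m and angle between stick_grip's own z axis and vertical below 0.12 rad and linear speed of carrier below 0.01 m/s); the robot touches nothing.
It fails at once if the carrier comes off the fence (strip pushed in less than 2 mm) while fed along the strip (y of carrier in the frame of station between -0.06 and 0.02 m and value of joint strip below 0.002 m).
It fails at once if the stick presses on the carrier with more than 22 N, its two faces added up (contact force between stick and carrier above 22 N).
It fails at once if the fingers or the arm touch the carrier (contact force between any of the fingers, the arm and carrier above 0.5 N).
It fails at once if the carrier is tipped or lifted (angle between carrier's own z axis and vertical above 0.12 rad).
It fails at once if a bystander is moved by more than 15 mm (distance of any of spool, driver, tweezers, jar, syringe, heatsink, tray from where it was at the start of the episode above 0.015 m).
It also fails if it takes over 72 s, if anything falls off the work surface, if the arm or the gripper's body presses on something with over 40 N, if the wrist force passes 120 N, or if a joint passes its speed limit or range.

## Working session

There is one attempt and no reset: what is moved stays moved. The work goes in short steps, each a Python script; the robot and the scene stay as the last script left them, time stands still between calls to the robot, and variables do not carry over. Pictures are saved under pics/ and viewed, and the job is handed in when it is done.

```bash
ls; mkdir -p pics; python3 - <<'E'
from station import *
import cv2
o=get_obs();print(o)
for n in ["scene","side","wrist"]:
    im=get_image(n);cv2.imwrite(f"pics/a_{n}.png",im[:,:,::-1]);c=get_calibration(n);print(n,c)
    for k in ["station","carrier","stick_grip","holder_mouth","strip","dock","spool","tray"]:
        try: print(k,[(round(d["score"],2),[round(x) for x in d["extent"]]) for d in spot_in(k,n)[:2]])
        except Exception as e: print(k,e)
E
```

```text
pics
{'t': 0.0, 'joint_pos': array([-6.42806940e+00,  1.24780336e+01,  9.25283935e+01,  1.31068079e-03,
        7.51322079e+01, -6.42975941e+00]), 'qvel': array([ 0.08801833,  0.02693085,  0.01200708,  0.06369863, -0.03948555,
        0.069863  ]), 'effort': array([-2.90135131e-04, -3.96841800e+01, -3.03850436e+01, -2.80225659e-04,
        9.87685227e-03,  9.68610237e-06]), 'tcp_pos': array([6.24185677e+02, 1.26339214e-01, 2.29955237e+02]), 'ee_rot': array([-1.79983217e+02,  1.37621241e-01,  1.37232714e-03]), 'wrist_force': array([-0.51836362, -0.32885393,  0.53677358]), 'moment': array([-0.03293206, -0.02975482, -0.00806324]), 'grip_width': 85.32300020644746}
scene {'fx': 442.1321103964479, 'fy': 442.1321103964479, 'cx': 321.76690018683405, 'cy': 235.47577014784807, 'D': array([0.02739904, 0.        , 0.        , 0.        , 0.        ]), 'R': array([[ 0.20321304,  0.978902  , -0.02133857],
       [ 0.51306932, -0.12502063, -0.84919357],
       [-0.83394504,  0.16161904, -0.52765041]]), 't': array([ -99.49818347, -209.69052661, 1446.58178469])}
station [(0.65, [324, 289, 188, 78])]

[... 1167 characters left out ...]
8, 'D': array([0.02365396, 0.        , 0.        , 0.        , 0.        ]), 'mount': array([[ 9.99999947e-01,  7.23510537e-05, -3.17955100e-04,
         9.95942829e-02],
       [ 1.64177446e-05,  9.62666222e-01,  2.70691237e-01,
        -6.83077525e+01],
       [ 3.25669431e-04, -2.70691228e-01,  9.62666169e-01,
        -1.42413099e+02],
       [ 0.00000000e+00,  0.00000000e+00,  0.00000000e+00,
         1.00000000e+00]])}
station [(0.66, [313, 205, 233, 406])]
carrier [(0.85, [286, 344, 95, 122])]
stick_grip [(0.56, [314, 206, 234, 409])]
holder_mouth []
strip [(0.64, [382, 336, 17, 164])]
dock [(0.75, [312, 94, 90, 54])]
spool [(0.19, [311, 94, 88, 54])]
tray [(0.66, [381, 335, 14, 161])]
```

View pics/a_scene.png

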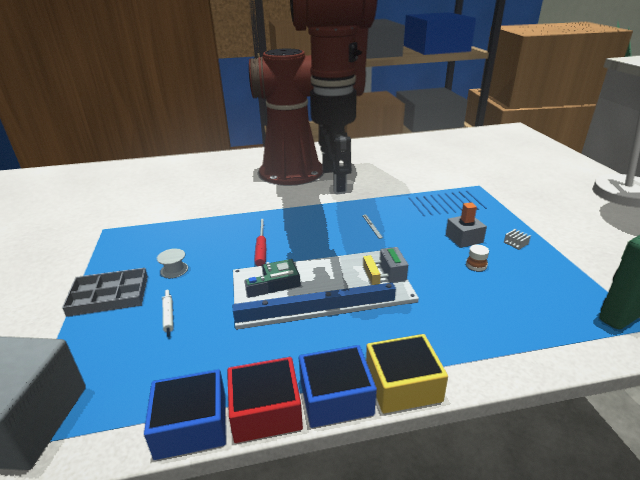

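View pics/a_side.png

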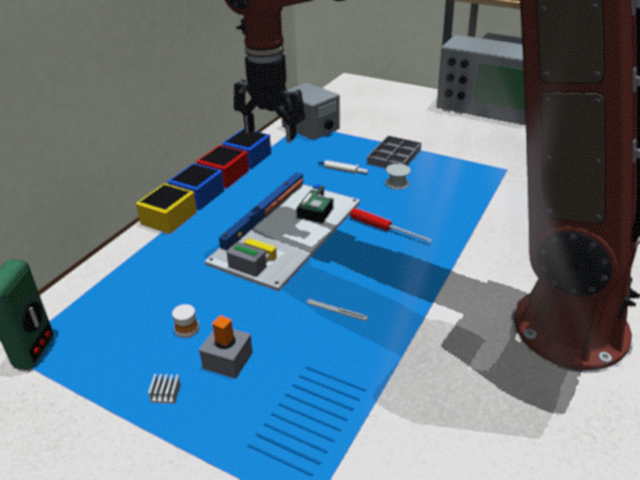

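View pics/a_wrist.png

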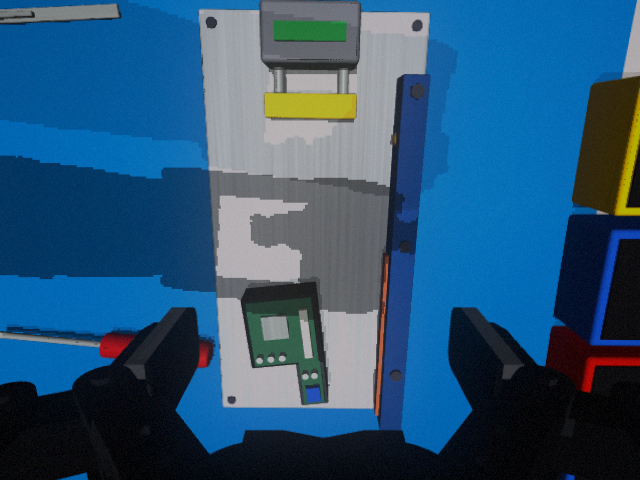

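```bash
cat > h.py <<'E'
from station import *
import numpy as np, cv2
from scipy.spatial.transform import Rotation as Ro
def T(o): 
    M=np.eye(4);M[:3,:3]=Ro.from_euler('xyz',o["ee_rot"],degrees=True).as_matrix();M[:3,3]=o["tcp_pos"];return M
def ray(cam,uv,o=None):
    c=get_calibration(cam);K=np.array([[c["fx"],0,c["cx"]],[0,c["fy"],c["cy"]],[0,0,1]])
    p=cv2.undistortPoints(np.array(uv,float).reshape(-1,1,2),K,np.array(c["D"]))[:,0]
    d=np.c_[p,np.ones(len(p))]
    if cam=="wrist": M=T(o)@c["mount"];return M[:3,3],d@M[:3,:3].T
    return -c["R"].T@c["t"],d@c["R"]
def plane(cam,uv,z,o=None):
    C,d=ray(cam,uv,o);return C+d*((z-C[2])/d[:,2])[:,None]
def tri(a,b):
    (C1,d1),(C2,d2)=a,b;d1=d1[0]/np.linalg.norm(d1[0]);d2=d2[0]/np.linalg.norm(d2[0])
    s=np.linalg.lstsq(np.c_[d1,-d2],C2-C1,rcond=None)[0];p,q=C1+s[0]*d1,C2+s[1]*d2
    return (p+q)/2,np.linalg.norm(p-q)
def save(n,im): cv2.imwrite(f"pics/{n}.png",im[:,:,::-1])
E
python3 - <<'E'
from h import *
np.set_printoptions(precision=1,suppress=True)
o=get_obs()
print(grasp_offset if 'grasp_offset' in globals() else None, o["t"])
print("plate",plane("wrist",[(200,12),(429,14),(224,407)],12,o))
print("fence top edge line", plane("wrist",[(403,77),(380,428)],42,o))
print("handle",tri(ray("scene",[(469,214)]),ray("side",[(224,331)])))
for z in(70,75):print(plane("scene",[(469,214)],z),plane("side",[(224,331)],z))
im=cv2.imread("pics/a_wrist.png");cv2.imwrite("pics/b1.png",cv2.resize(im[220:440,190:440],None,fx=3,fy=2.7))
E
```

```text
18.700000000000003 1.35
plate [[ 529.9  150.2   12. ]
 [ 706.5  148.9   12. ]
 [ 525.3 -206.    12. ]]
fence top edge line [[ 683.7  100.9   42. ]
 [ 677.8 -206.1   42. ]]
handle (array([511.3, 349.2,  70.1]), np.float64(0.9041006455582247))
[[511.6 349.5  70. ]] [[511.1 348.7  70. ]]
[[519.6 344.5  75. ]] [[507.6 352.6  75. ]]
```

View pics/b1.png

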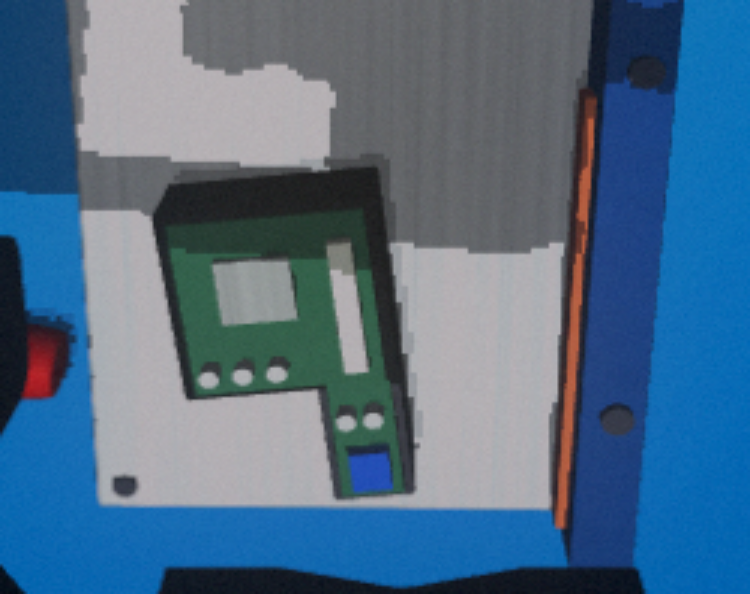

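```bash
python3 - <<'E'
from h import *
np.set_printoptions(precision=1,suppress=True)
o=get_obs()
uv=[(246,302.2),(311.7,296.3),(297.3,363.7),(302.7,404),(253.3,367.4),(324,401.5)]
m=np.array([(-35,55),(30,55),(5,-12),(5,-55),(-35,-12),(30,-55)],float)
w=plane("wrist",uv,40,o)[:,:2]
mc=m-m.mean(0);wc=w-w.mean(0);a=np.arctan2((mc[:,0]*wc[:,1]-mc[:,1]*wc[:,0]).sum(),(mc*wc).sum())
R=np.array([[np.cos(a),-np.sin(a)],[np.sin(a),np.cos(a)]]);t=w.mean(0)-R@m.mean(0)
print("carrier",t,np.degrees(a)); print((w-(m@R.T+t)))
print("seat",R@np.array([-3,-20])+t)
sy=np.radians(-.6);Rs=np.array([[np.cos(sy),-np.sin(sy)],[np.sin(sy),np.cos(sy)]])
print("in station",Rs.T@(t-np.array([616,-28.3])))
t0=o["t"]
goto([515,300,230],[180,0,0]);
o=get_obs();im=get_image("wrist");save("c_wrist",im);print(o["t"]-t0,o["tcp_pos"],o["ee_rot"],o["wrist_force"])
for k in ["stick_grip","holder_mouth"]:print(k,[(round(d["score"],2),d["extent"]) for d in spot_in(k,"wrist")[:2]])
E
```

```text
carrier [ 594.3 -129.1] 5.448329424637333
[[ 4.1 -2.3]
 [-4.  -3. ]
 [ 1.1  0.8]
 [ 1.3  1.7]
 [ 1.3  0.9]
 [-3.9  2. ]]
seat [ 593.2 -149.3]
in station [ -20.7 -101. ]
1.2167 [515.6 299.2 230. ] [180.   -0.   -0.1] [-0.2  0.5 -0.6]
stick_grip [(0.79, [318.1, 150.8, 47.1, 47.9])]
holder_mouth [(0.58, [316.5, 151.6, 92.2, 100.8])]
```

View pics/c_wrist.png

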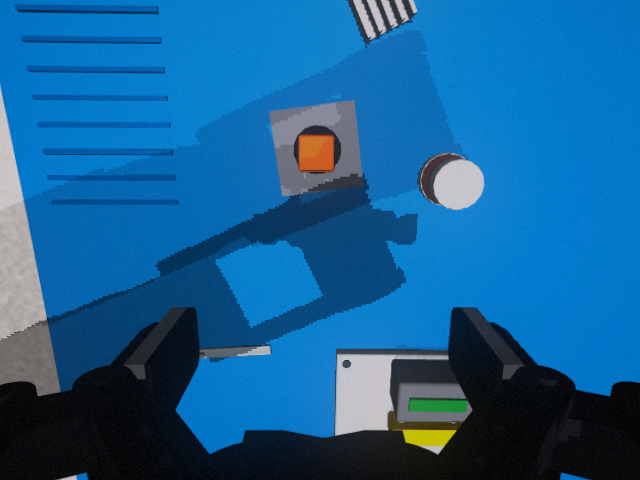

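```bash
python3 - <<'E'
from h import *
np.set_printoptions(precision=1,suppress=True)
im=cv2.imread("pics/c_wrist.png");cv2.imwrite("pics/c2.png",cv2.resize(im[90:210,250:400],None,fx=5,fy=5,interpolation=0))
hsv=cv2.cvtColor(im,cv2.COLOR_BGR2HSV)
m=((hsv[...,2]>200)&(hsv[...,0]<18)&(hsv[...,1]>120)).astype(np.uint8)
m[:90]=0;m[210:]=0
print(m.sum(),cv2.minAreaRect(cv2.findNonZero(m)))
o=get_obs();r=cv2.boxPoints(cv2.minAreaRect(cv2.findNonZero(m)))
w=plane("wrist",r,93,o);print(w,w.mean(0))
print("holder",plane("wrist",[(269,112),(354,100),(363,178)],46,o))
E
```

```text
894 ((315.0, 152.5), (31.0, 32.0), 90.0)
[[500.3 358.5  93. ]
 [521.  358.5  93. ]
 [521.  338.7  93. ]
 [499.9 338.7  93. ]] [510.5 348.6  93. ]
holder [[475.7 375.   46. ]
 [538.6 383.3  46. ]
 [546.7 326.1  46. ]]
```

View pics/c2.png

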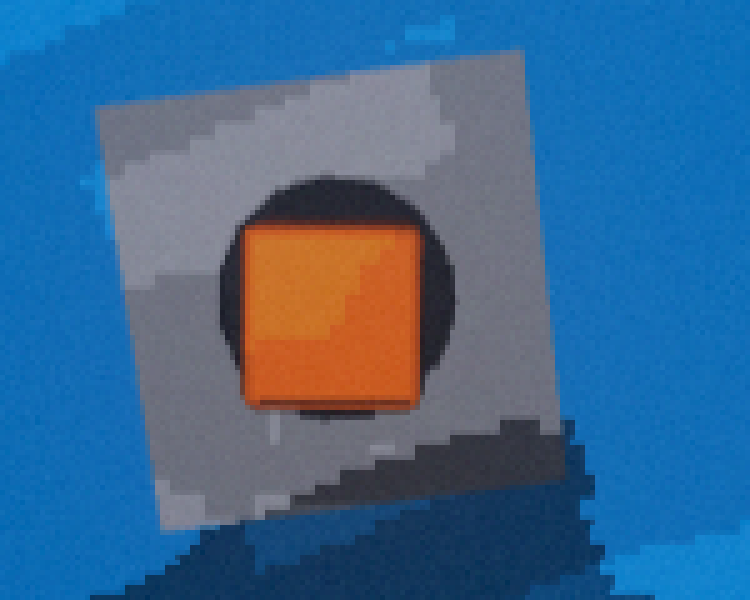

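```bash
python3 - <<'E'
from h import *
np.set_printoptions(precision=1,suppress=True)
o=get_obs()
print(plane("wrist",[(316.4,153.2)],93,o),plane("wrist",[(317.4,149.4)],51,o))
w=plane("wrist",[(269.4,111.4),(354.6,100),(363.2,186),(282.4,196)],46,o);print(w,w.mean(0))
print(o["tcp_pos"],o["t"])
t=o["t"]
# 180 yaw alternatives
print(solve_ik([512,349,60],[180,0,0]),solve_ik([590,-150,70],[180,0,0]),solve_ik([590,-150,70],[180,0,90]))
grip(60)
goto([512,348.5,130],[180,0,0]);o=get_obs();print(o["t"]-t,o["tcp_pos"],o["ee_rot"],o["wrist_force"],o["grip_width"])
save("d_wrist",get_image("wrist"));save("d_side",get_image("side"))
E
```

```text
[[511.5 348.2  93. ]] [[511.5 348.2  51. ]]
[[476.  375.5  46. ]
 [539.1 383.3  46. ]
 [547.  319.9  46. ]
 [483.8 312.2  46. ]] [511.5 347.7  46. ]
[515.9 298.8 230. ] 2.7167
[27.8 22.8 99.3 -0.  57.8 27.8] [-20.9  20.9 100.7  -0.   58.4 -20.9] [ -20.9   20.9  100.7    0.    58.4 -110.9]
0.8916 [511.8 348.4 129.8] [179.9   0.    0.1] [ 0.8  0.5 -0.4] 60.22234522107104
```

View pics/d_wrist.png

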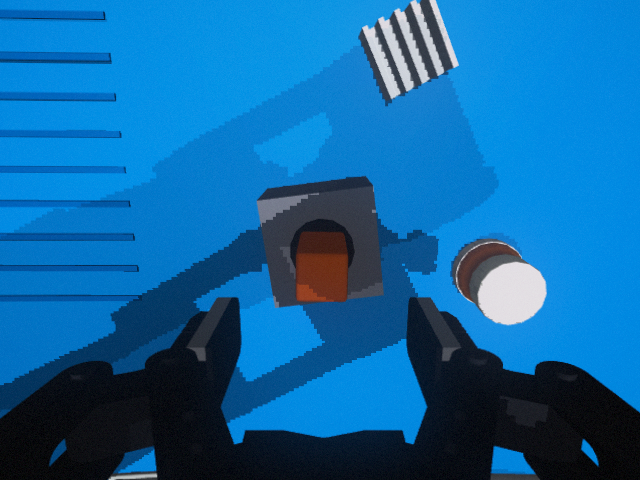

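View pics/d_side.png

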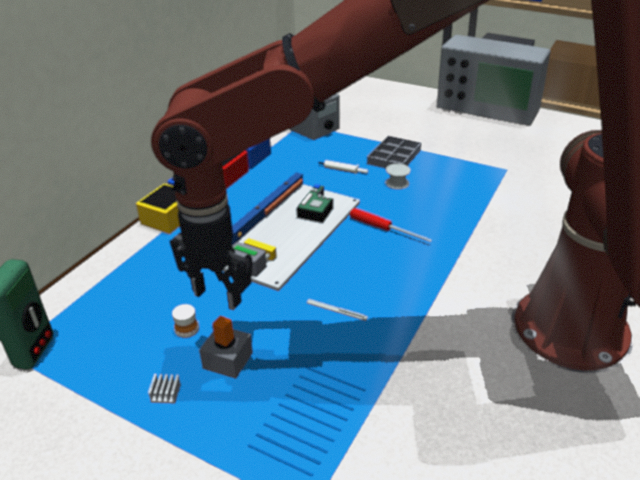

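```bash
python3 - <<'E'
from h import *
np.set_printoptions(precision=2,suppress=True)
t=get_obs()["t"]
move_l([511.5,348.2,56.5],speed=100)
o=get_obs();print(o["t"]-t,o["tcp_pos"],o["wrist_force"])
grip(20,90)
o=get_obs();print(o["t"]-t,o["tcp_pos"],o["wrist_force"],o["grip_width"])
move_l([511.5,348.2,62],speed=60)
o=get_obs();print(o["t"]-t,o["tcp_pos"],o["wrist_force"],o["grip_width"])
move_l([511.5,348.2,150],speed=150)
wait(.2)
o=get_obs();print(o["t"]-t,o["tcp_pos"],o["ee_rot"],o["wrist_force"],o["grip_width"])
save("e_side",get_image("side"));save("e_wrist",get_image("wrist"))
E
```

```text
0.8834000000000004 [512.12 348.53  57.12] [-0.29 -0.82 -1.19]
1.3000000000000003 [512.3  348.68  57.6 ] [ 0.15 -0.06  2.61] 22.706474859622652
1.5500000000000003 [511.51 348.23  62.19] [ 0.71  0.02 -0.55] 22.4894935228526
2.4834 [510.44 347.63 148.15] [179.91   0.16  -0.  ] [ 0.68  0.2  -0.2 ] 23.077838252635573
```

View pics/e_side.png

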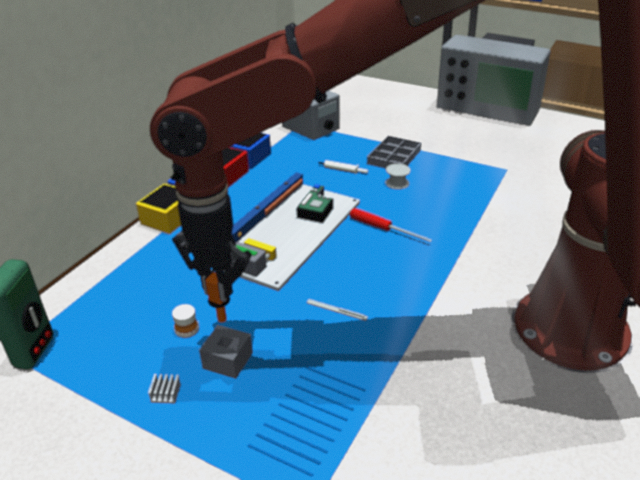

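View pics/e_wrist.png

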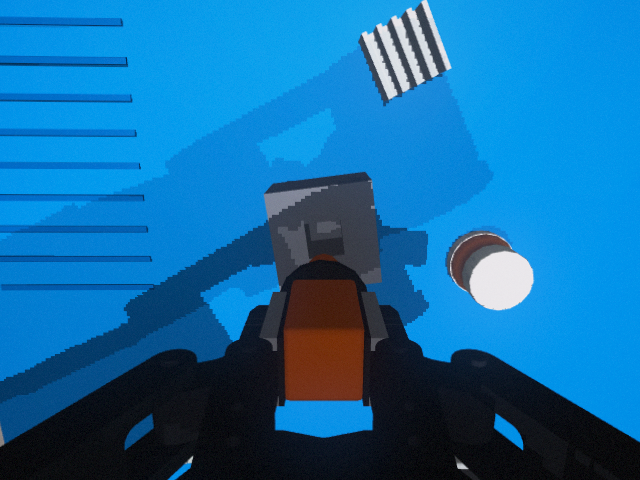

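```bash
python3 - <<'E'
from h import *
np.set_printoptions(precision=2,suppress=True)
t=get_obs()["t"]
goto([570,-185,160],[180,0,0])
wait(.3)
o=get_obs();print(t,o["t"]-t,o["tcp_pos"],o["ee_rot"],o["wrist_force"],o["grip_width"])
im=get_image("wrist");save("f_wrist",im)
cv2.imwrite("pics/f2.png",cv2.resize(im[:300,200:600,::-1],None,fx=2,fy=2,interpolation=0))
print([(round(d["score"],2),d["extent"]) for d in spot_in("carrier_step","wrist")[:2]])
E
```

```text
6.2917 2.241600000000001 [ 570.2  -184.41  160.  ] [-180.     -0.      0.06] [-0.65 -0.31 -0.39] 22.858645486427736
[(0.71, [355.5, 135.6, 117.6, 188.6])]
```

View pics/f_wrist.png

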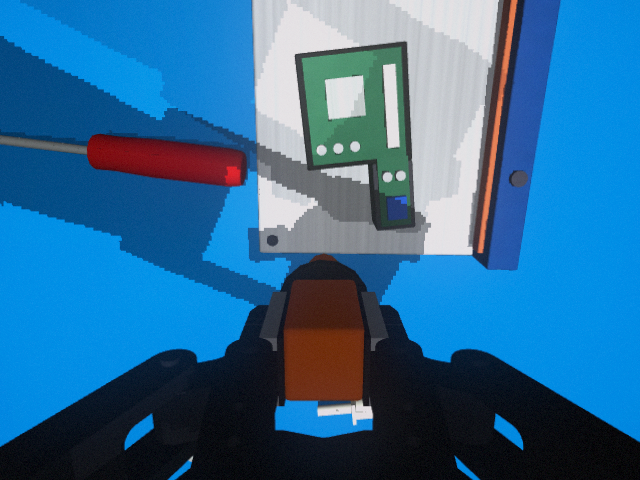

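View pics/f2.png

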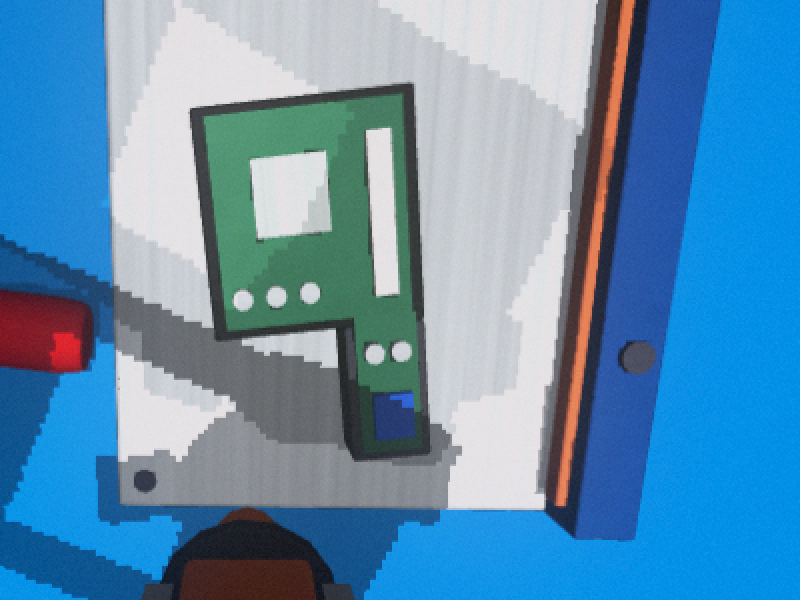

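```bash
python3 - <<'E'
from h import *
np.set_printoptions(precision=1,suppress=True)
o=get_obs()
uv=[(295.5,54),(406,42),(376,161),(377.5,229.5),(308,169),(415,226)]
m=np.array([(-35,55),(30,55),(5,-12),(5,-55),(-35,-12),(30,-55)],float)
w=plane("wrist",uv,40,o)[:,:2]
mc=m-m.mean(0);wc=w-w.mean(0);a=np.arctan2((mc[:,0]*wc[:,1]-mc[:,1]*wc[:,0]).sum(),(mc*wc).sum())
R=np.array([[np.cos(a),-np.sin(a)],[np.sin(a),np.cos(a)]]);t=w.mean(0)-R@m.mean(0)
print("carrier",t,np.degrees(a)); print((w-(m@R.T+t)))
print("seat",R@np.array([-3,-20])+t)
print("plate bl",plane("wrist",[(260,252)],12,o),"fence",plane("wrist",[(525,0),(488.5,270)],42,o), plane("wrist",[(478,254)],12,o))
E
```

```text
carrier [ 594.3 -128.5] 6.105037435965456
[[ 0.4 -0.7]
 [-1.1 -1.4]
 [ 2.   1.2]
 [-0.1  0.4]
 [-0.2  0.5]
 [-1.   0.1]]
seat [ 593.4 -148.7]
plate bl [[ 524.2 -206.1   12. ]] fence [[ 680.7  -51.9   42. ]
 [ 678.3 -209.1   42. ]] [[ 681.9 -207.5   12. ]]
```

```bash
cat >> h.py <<'E'
TH=np.radians(6.1);C0=np.array([594.3,-128.5])
def loc(x,y): return C0+np.array([np.cos(TH)*x-np.sin(TH)*y,np.sin(TH)*x+np.cos(TH)*y])
def F(n=8):
    a=[]
    for i in range(n):
        a.append(get_obs()["wrist_force"]); 
        if i<n-1: wait(0.01)
    return np.mean(a,0)
E
python3 - <<'E'
from h import *
np.set_printoptions(precision=2,suppress=True)
p=loc(-18,-38);print(p,loc(-3,-20))
goto([*p,110],[180,0,0])
move_l([*p,68],speed=60);wait(.3)
o=get_obs();print(o["t"],o["tcp_pos"],o["ee_rot"],o["wrist_force"])
t=o["t"]
print([get_obs()["wrist_force"] for i in range(3)],get_obs()["t"]-t)
print(F(),F(),get_obs()["t"]-t)
t=get_obs()["t"];move_l([p[0]+1,p[1]+1,68],speed=20);print(get_obs()["t"]-t,get_obs()["tcp_pos"])
save("g_side",get_image("side")[150:300,200:400].repeat(3,0).repeat(3,1))
save("g_wrist",get_image("wrist"))
E
```

```text
[ 580.44 -168.2 ] [ 593.44 -148.71]
10.1167 [ 580.74 -168.31   68.44] [179.98  -0.04   0.  ] [ 0.23 -0.09  0.29]
[array([ 0.23, -0.09,  0.29]), array([ 0.23, -0.09,  0.29]), array([ 0.23, -0.09,  0.29])] 0.0
[ 0.23 -0.09 -0.36] [-0.    0.19 -0.72] 0.11660000000000004
0.25 [ 581.53 -167.13   68.02]
```

View pics/g_side.png

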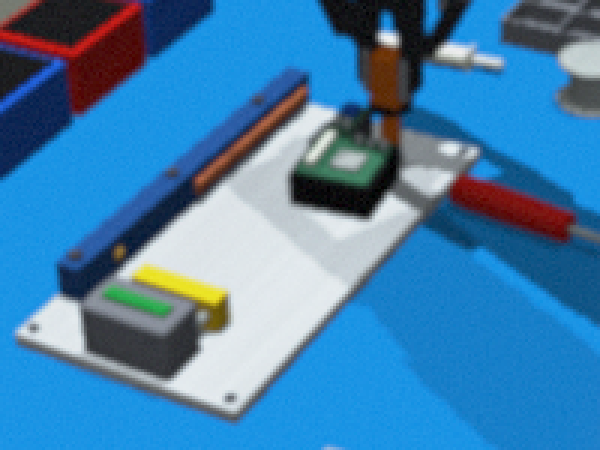

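View pics/g_wrist.png

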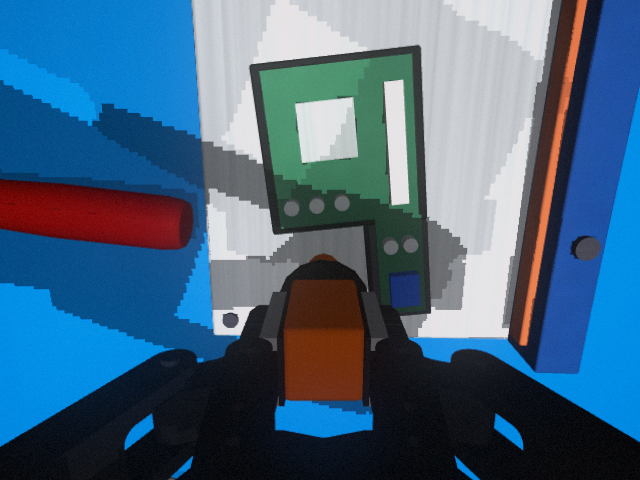

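```bash
python3 - <<'E'
from h import *
np.set_printoptions(precision=2,suppress=True)
move_l([*loc(-5.5,-22.5),68],speed=25);print(F(4))
d=np.array([14,5.])/np.hypot(14,5)
p=np.array([-3,-20.])
for s in [0,2,5,10,15]:
    move_l([*loc(*(p+d*s)),68],speed=25);f=F(4);print(s,get_obs()["tcp_pos"],f)
    if np.hypot(*f[:2])>6: break
print(get_obs()["t"])
save("h_wrist",get_image("wrist"))
E
```

```text
[ 0.09  0.28 -0.84]
0 [ 593.49 -148.63   67.97] [-0.04 -0.34 -0.51]
2 [ 595.26 -147.78   67.93] [-0.22 -0.39 -0.67]
5 [ 598.29 -146.45   68.07] [ 0.45  0.27 -0.66]
10 [ 602.88 -144.22   68.1 ] [-0.11  0.44 -0.39]
15 [ 607.3  -142.04   68.07] [ 0.67 -0.11 -1.17]
13.1333
```

View pics/h_wrist.png

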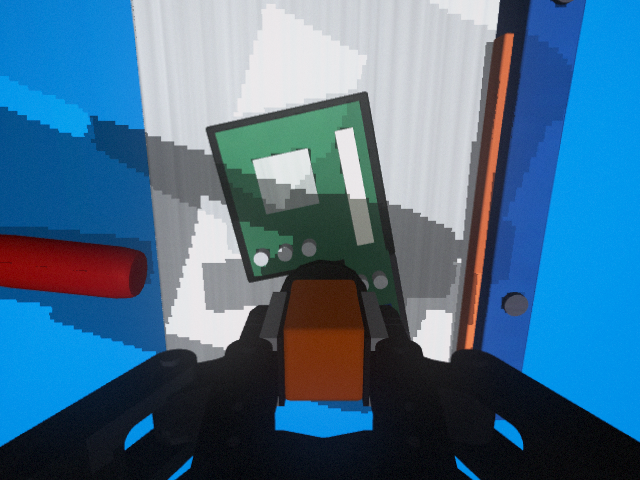

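```bash
python3 - <<'E'
from h import *
np.set_printoptions(precision=2,suppress=True)
print(plane("wrist",[(207,127),(366,93),(249,281)],40,get_obs()))
p=np.array([607.5,-142])
for s in [6,12]:
    q=p+np.array([.55,.83])*s
    move_l([*q,68],speed=25);f=F(4);print(s,get_obs()["tcp_pos"],f)
save("i_wrist",get_image("wrist"))
print(get_obs()["t"])
E
```

```text
[[ 561.74  -75.25   40.  ]
 [ 623.56  -62.67   40.  ]
 [ 575.   -139.54   40.  ]]
6 [ 610.95 -136.69   68.01] [-0.33  0.12 -0.68]
12 [ 614.24 -131.73   68.01] [ 0.01  0.31 -0.64]
14.0833
```

View pics/i_wrist.png

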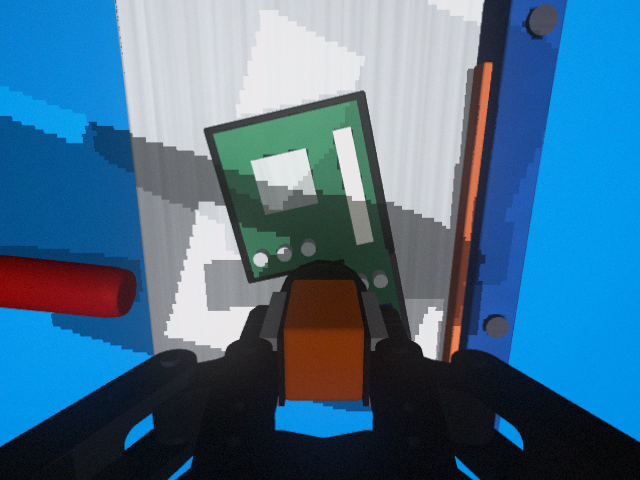

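```bash
python3 - <<'E'
from h import *
np.set_printoptions(precision=2,suppress=True)
p=np.array([614.4,-131.8])
for s in [8,15,19]:
    q=p+np.array([.9,.43])*s
    move_l([*q,68],speed=25);f=F(4);print(s,get_obs()["tcp_pos"],f)
    if np.hypot(*f[:2])>4:break
save("j_wrist",get_image("wrist"))
print(get_obs()["t"])
E
```

```text
8 [ 621.98 -128.21   68.09] [-0.26 -0.29 -1.25]
15 [ 628.27 -125.2    68.09] [-0.11 -0.15 -0.32]
19 [ 631.8  -123.52   68.06] [-0.07 -0.15 -0.75]
15.4333
```

View pics/j_wrist.png

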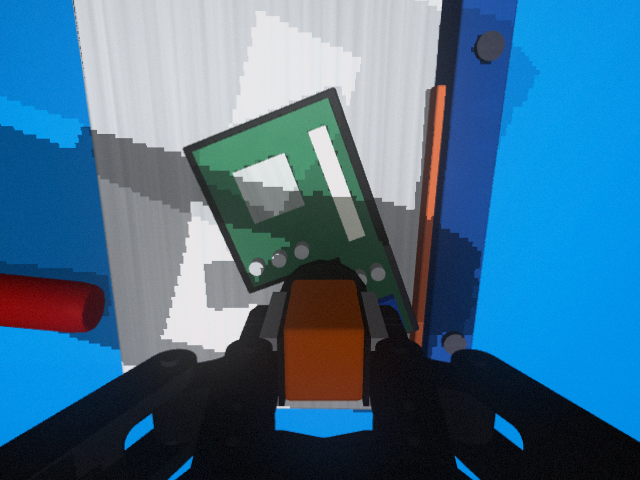

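```bash
python3 - <<'E'
from h import *
np.set_printoptions(precision=2,suppress=True)
x=631.9
while x<645:
    x+=1.5
    move_l([x,-123.3,68],speed=20);f=F(3);print(x,get_obs()["tcp_pos"],f)
    if np.hypot(*f[:2])>4.5:break
save("k_wrist",get_image("wrist"))
print(get_obs()["t"])
E
```

```text
633.4 [ 633.   -123.19   67.77] [-0.97  0.25 -0.14]
634.9 [ 634.52 -123.13   67.68] [-1.51  0.23 -0.85]
636.4 [ 636.38 -123.22   67.87] [-2.31  0.62 -1.05]
637.9 [ 638.01 -123.22   67.98] [-2.12  0.6  -1.14]
639.4 [ 639.52 -123.25   68.03] [-2.32  0.51 -0.68]
640.9 [ 640.98 -123.23   68.  ] [-2.51  0.67 -0.78]
642.4 [ 642.44 -123.18   67.94] [-2.22  0.85 -1.35]
643.9 [ 643.91 -123.16   67.9 ] [-2.81  1.17 -0.36]
645.4 [ 645.42 -123.16   67.87] [-3.26  1.26 -1.  ]
17.8833
```

View pics/k_wrist.png

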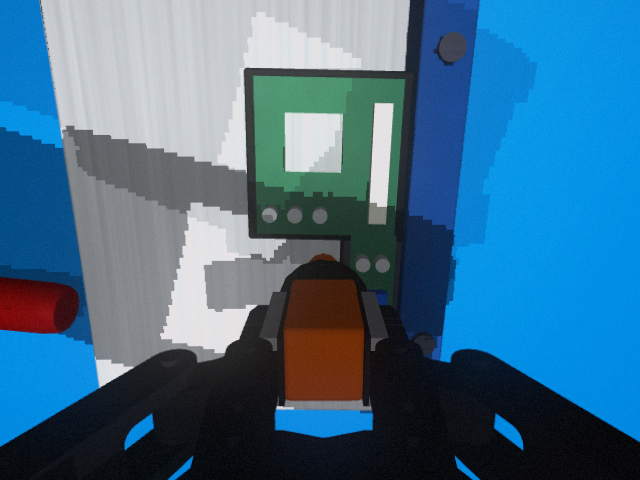

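```bash
python3 - <<'E'
from h import *
np.set_printoptions(precision=2,suppress=True)
w=plane("wrist",[(247,71),(411,74),(250,238),(404,200)],40,get_obs());print(w)
x=645.4
while x<651:
    x+=.5
    move_l([x,-123.2,68],speed=20);f=F(5);print(x,get_obs()["tcp_pos"],f)
    if np.hypot(*f[:2])>7:break
save("l_wrist",get_image("wrist"))
print(get_obs()["t"])
E
```

```text
[[ 616.66  -36.04   40.  ]
 [ 678.57  -37.11   40.  ]
 [ 614.59 -101.32   40.  ]
 [ 678.52  -85.17   40.  ]]
645.9 [ 645.74 -123.17   67.88] [-3.89  1.02 -1.17]
646.4 [ 646.17 -123.16   67.87] [-4.27  1.43 -0.36]
646.9 [ 646.24 -123.19   67.87] [-5.36  1.03  0.55]
647.4 [ 646.33 -123.14   67.88] [-6.25  0.95  1.  ]
647.9 [ 646.41 -123.15   67.87] [-7.2   1.11  1.98]
19.35
```

View pics/l_wrist.png

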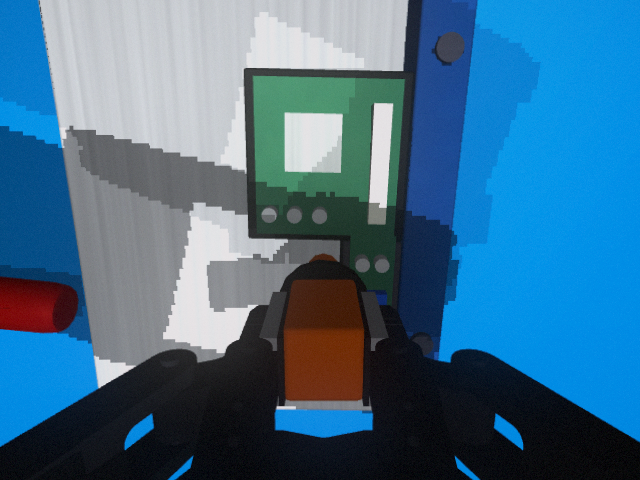

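```bash
cat > feed.py <<'E'
from h import *
import json
np.set_printoptions(precision=2,suppress=True)
def feed(x,y,yend,dy=4,fx=7,slope=0.017,ymax=9.5,tot=15):
    while y<yend:
        y+=dy;x+=slope*dy
        move_l([x,y,68],speed=25);f=F(3);o=get_obs()
        print("%.2f %.2f"%(x,y),o["tcp_pos"],f)
        x+=np.clip((fx+f[0])/2*.6,-.8,.8)
        if -f[1]>ymax or abs(f[0])-f[1]>tot: print("STOP");break
    print("t",get_obs()["t"]);return x,y
E
python3 - <<'E'
from feed import *
x,y=feed(647.9,-123.2,-99,dy=3)
save("m_wrist",get_image("wrist"))
E
```

```text
647.95 -120.20 [ 646.42 -120.98   67.68] [-6.67 -0.85  0.94]
648.10 -117.20 [ 646.5  -118.24   67.58] [-6.75 -1.56  0.31]
648.23 -114.20 [ 646.58 -115.26   67.49] [-6.84 -1.85  0.26]
648.33 -111.20 [ 646.65 -112.29   67.43] [-6.19 -1.99  0.08]
648.62 -108.20 [ 646.69 -109.6    67.38] [-7.34 -2.21  0.4 ]
648.57 -105.20 [ 646.78 -106.76   67.4 ] [-7.39 -2.6  -0.11]
648.51 -102.20 [ 646.82 -103.74   67.39] [-6.74 -2.83 -0.61]
648.63 -99.20 [ 646.9  -100.79   67.38] [-6.7  -2.39 -0.59]
648.77 -96.20 [646.94 -97.81  67.38] [-7.1  -2.9   0.14]
t 21.9
```

View pics/m_wrist.png

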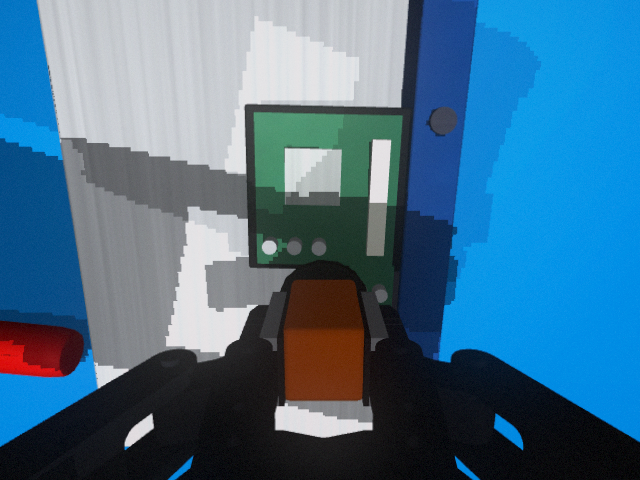

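```bash
python3 - <<'E'
from feed import *
x,y=feed(648.8,-96.2,-12,dy=4,slope=.02)
save("n_wrist",get_image("wrist"))
E
```

```text
648.88 -92.20 [647.04 -93.76  67.38] [-7.53 -2.78 -0.59]
648.80 -88.20 [647.14 -89.65  67.4 ] [-6.86 -2.45 -0.47]
648.92 -84.20 [647.21 -85.66  67.38] [-6.78 -2.4  -0.39]
649.07 -80.20 [647.33 -81.71  67.4 ] [-6.54 -2.57 -0.06]
649.29 -76.20 [647.4  -77.76  67.4 ] [-7.1  -3.08 -0.12]
649.34 -72.20 [647.47 -73.73  67.36] [-7.31 -2.99  0.42]
649.32 -68.20 [647.56 -69.64  67.37] [-7.06 -2.1  -0.6 ]
649.39 -64.20 [647.65 -65.62  67.39] [-7.11 -2.61 -0.31]
649.43 -60.20 [647.71 -61.6   67.38] [-6.82 -3.   -0.35]
649.57 -56.20 [647.82 -57.63  67.39] [-7.43 -2.51  0.51]
649.52 -52.20 [647.89 -53.56  67.39] [-6.86 -2.71 -0.68]
649.64 -48.20 [647.96 -49.58  67.36] [-6.35 -2.49 -0.25]
649.92 -44.20 [648.09 -45.66  67.4 ] [-7.51 -2.9   0.31]
649.84 -40.20 [648.14 -41.56  67.38] [-6.31 -2.96 -0.21]
650.13 -36.20 [648.24 -37.71  67.37] [-7.1  -3.61  0.72]
650.18 -32.20 [648.35 -33.64  67.4 ] [-7.01 -2.82  0.33]
650.26 -28.20 [648.43 -29.63  67.39] [-7.04 -2.61  0.28]
650.32 -24.20 [648.5  -25.61  67.38] [-7.27 -2.49  0.04]
650.32 -20.20 [648.59 -21.61  67.39] [-6.48 -2.88  0.02]
650.56 -16.20 [648.69 -17.69  67.4 ] [-6.94 -2.64  0.01]
650.66 -12.20 [648.78 -13.66  67.37] [-7.09 -3.25  0.88]
650.71 -8.20 [648.84  -9.62  67.37] [-7.32 -2.64  0.27]
t 29.1
```

View pics/n_wrist.png

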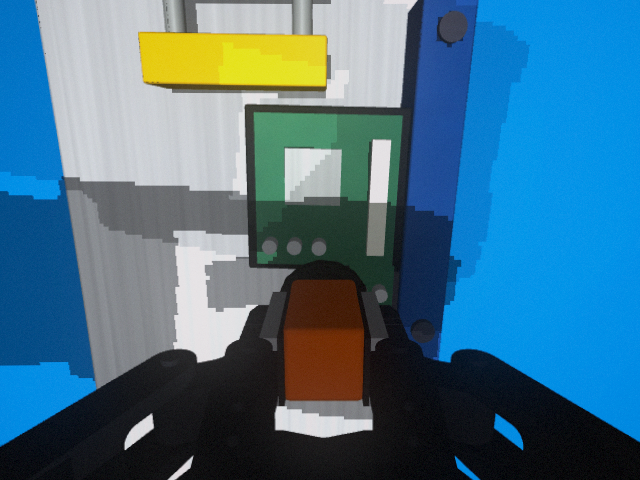

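```bash
python3 - <<'E'
from feed import *
x,y=feed(650.7,-8.2,10,dy=2,slope=.02,ymax=8.5,tot=16)
save("o_wrist",get_image("wrist"))
E
```

```text
650.74 -6.20 [648.9   -7.77  67.37] [-7.26 -3.08  0.4 ]
650.70 -4.20 [648.93  -5.75  67.38] [-7.07 -3.12  0.32]
650.72 -2.20 [648.96  -3.76  67.37] [-6.58 -3.   -0.14]
650.89 -0.20 [649.01  -2.37  67.39] [-7.33 -4.83  0.32]
650.83 1.80 [649.05  -0.81  67.4 ] [-7.06 -5.76  0.17]
650.85 3.80 [649.09   1.11  67.41] [-7.09 -5.51  0.08]
650.86 5.80 [649.12   3.1   67.4 ] [-6.84 -5.56  0.09]
650.95 7.80 [649.17   5.09  67.41] [-6.68 -5.56  0.55]
651.09 9.80 [649.24   7.    67.41] [-7.6  -5.88  0.63]
650.95 11.80 [649.22   9.13  67.39] [-7.15 -6.04 -0.14]
t 31.8167
```

View pics/o_wrist.png

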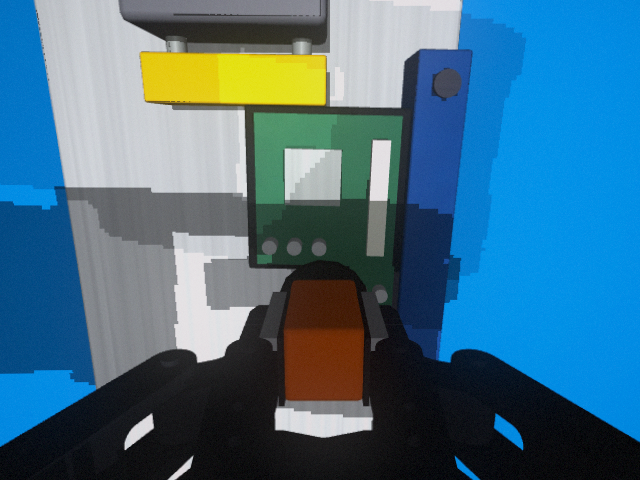

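```bash
python3 - <<'E'
from feed import *
x,y=feed(650.95,11.8,19,dy=1,fx=6.5,slope=.02,ymax=7.8,tot=15.5)
save("p_wrist",get_image("wrist"))
E
```

```text
650.97 12.80 [649.29  10.07  67.41] [-6.99 -5.72 -0.06]
650.84 13.80 [649.28  11.11  67.4 ] [-6.37 -5.51 -0.37]
650.90 14.80 [649.28  12.14  67.39] [-6.96 -5.69 -0.  ]
650.78 15.80 [649.31  12.38  67.44] [-6.69 -6.93 -0.56]
650.75 16.80 [649.28  12.6   67.43] [-7.1  -9.32 -0.07]
STOP
t 33.2
```

View pics/p_wrist.png

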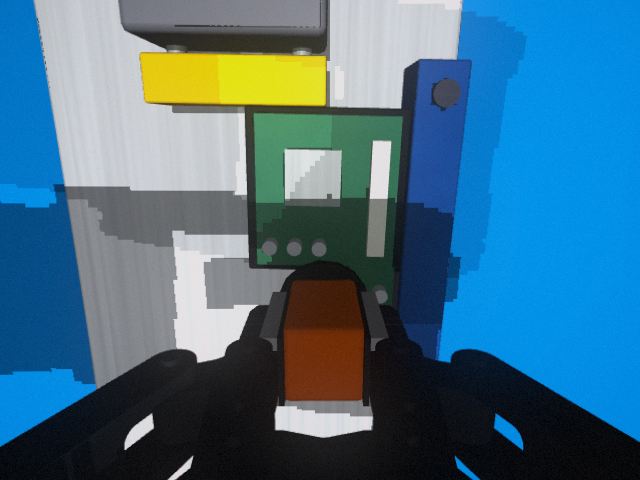

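```bash
python3 - <<'E'
from h import *
np.set_printoptions(precision=2,suppress=True)
for p in [(649.3,12.7),(648.0,9.2),(645,4),(638,-8)]:
    move_l([*p,68],speed=20);print(get_obs()["tcp_pos"],F(3))
save("q_wrist",get_image("wrist"))
print(get_obs()["t"])
E
```

```text
[649.08  12.    67.72] [-4.52 -2.21 -2.76]
[648.88   9.55  68.59] [-2.61  0.41 -1.19]
[645.71   3.74  68.56] [-0.29 -0.26 -0.37]
[638.05  -7.99  68.05] [ 0.25  0.17 -0.4 ]
35.3583
```

View pics/q_wrist.png

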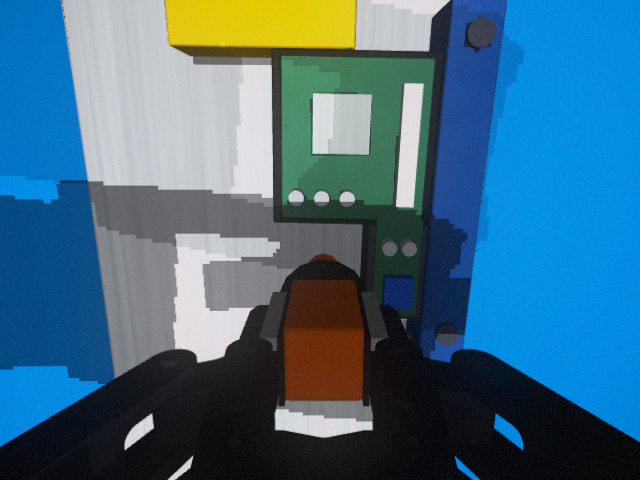

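```bash
python3 - <<'E'
from h import *
np.set_printoptions(precision=2,suppress=True)
move_l([630,-20,150],speed=150);wait(.1)
o=get_obs();im=get_image("wrist");save("r2",np.repeat(np.repeat(im[:300,240:500],2,0),2,1));save("r_wrist",im);print(o["t"],o["tcp_pos"])
E
```

```text
36.1667 [628.72 -19.68 148.1 ]
```

View pics/r2.png

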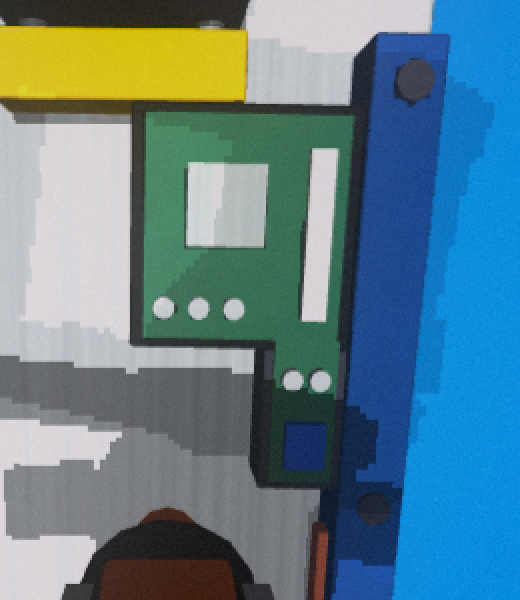

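```bash
python3 - <<'E'
from h import *
np.set_printoptions(precision=2,suppress=True)
o=get_obs()
g=lambda a,b:(240+a/2,b/2)
print("carrier",plane("wrist",[g(135,103),g(357,107),g(133,345),g(337,487),g(262,487)],40,o))
print("dock",plane("wrist",[g(0,98),g(246,101)],39,o),"fence face top",plane("wrist",[g(378,34),g(327,560)],42,o))
E
```

```text
carrier [[619.66  86.32  40.  ]
 [680.49  85.19  40.  ]
 [618.37  20.61  40.  ]
 [681.18 -23.1   40.  ]
 [657.95 -23.13  40.  ]]
dock [[582.55  87.66  39.  ]
 [650.15  86.95  39.  ]] fence face top [[684.46 102.58  42.  ]
 [678.93 -46.48  42.  ]]
```

```bash
python3 - <<'E'
from h import *
np.set_printoptions(precision=2,suppress=True)
import cv2
a=cv2.imread("pics/p_wrist.png",0);b=cv2.imread("pics/q_wrist.png",0)
# track features of carrier and station from p to q
def track(pts):
    pts=np.float32(pts).reshape(-1,1,2);g0=pts+np.float32([28,-52])
    q,st,er=cv2.calcOpticalFlowPyrLK(a,b,pts,g0.copy(),winSize=(15,15),flags=cv2.OPTFLOW_USE_INITIAL_FLOW);return q[:,0],st.ravel()
oa={"tcp_pos":[649.28,12.6,67.43],"ee_rot":[180,0,0]};ob={"tcp_pos":[638.05,-7.99,68.05],"ee_rot":[180,0,0]}
for n,pts,z in [("carrier",[(247,109),(250,267),(285,150),(341,150),(343,200),(372,141),(391,140),(370,256)],42),("fix/dock",[(146,102),(326,104),(404,63),(445,93),(407,120)],40)]:
    q,st=track(pts);d=plane("wrist",q,z,ob)-plane("wrist",pts,z,oa)
    print(n);print(np.c_[q,st,d[:,:2]])
E
```

```text
carrier
[[257.11  51.96   1.    -6.57  -0.61]
 [273.95 221.97   1.    -0.57  -1.21]
 [313.2   93.95   1.    -0.07   0.1 ]
 [371.02  93.97   1.    -0.08   0.07]
 [362.35 164.78   1.    -3.71  -6.59]
 [403.5   83.64   1.    -0.02   0.29]
 [423.23  82.6    1.    -0.01   0.26]
 [406.95 254.22   1.     4.34 -20.  ]]
fix/dock
[[169.53  46.01   1.    -0.42  -0.9 ]
 [352.27  46.65   1.    -1.49  -0.4 ]
 [211.67  44.38   1.   -82.82 -14.2 ]
 [474.2  -64.28   0.    -5.36  30.41]
 [439.11  62.86   1.    -0.26  -0.13]]
```

```bash
python3 - <<'E'
from h import *
np.set_printoptions(precision=2,suppress=True)
goto([511.5,348.2,150],[180,0,0]);wait(.3)
print(get_obs()["tcp_pos"],F(3))
move_l([511.5,348.2,112],speed=100);wait(.2);save("s_wrist",get_image("wrist"));save("s_side",get_image("side")[250:400,150:300].repeat(4,0).repeat(4,1))
print(get_obs()["tcp_pos"],get_obs()["ee_rot"],get_obs()["t"])
E
```

```text
[512.06 347.47 150.01] [-0.15  0.23 -0.84]
[512.03 348.5  112.87] [-179.96   -0.08    0.  ] 38.8083
```

View pics/s_wrist.png

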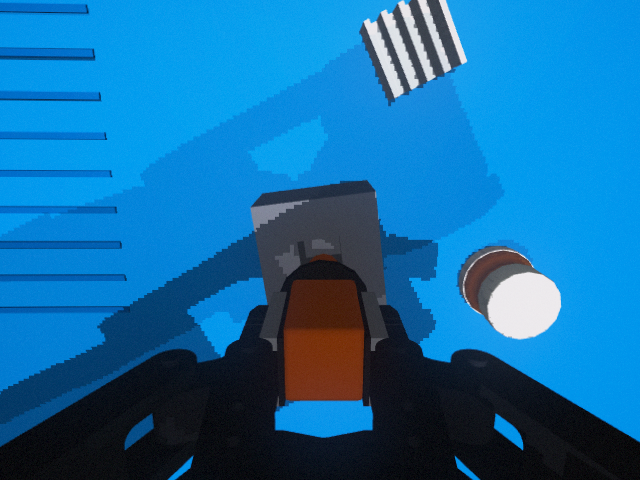

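View pics/s_side.png

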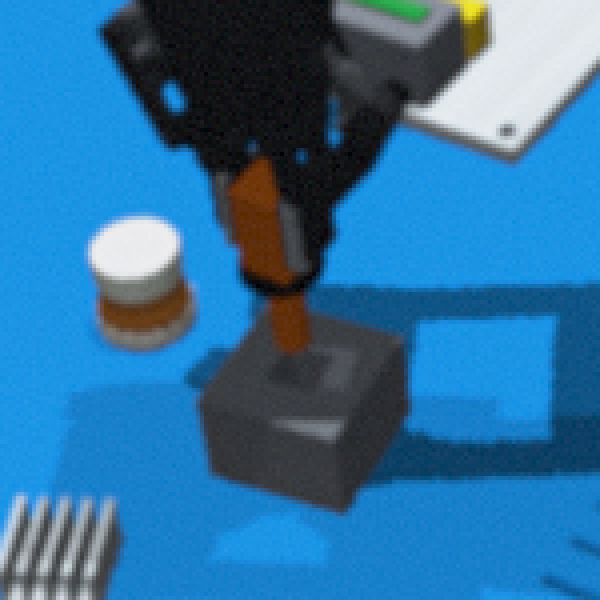

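```bash
python3 - <<'E'
from h import *
np.set_printoptions(precision=2,suppress=True)
f0=F(3)
for z in [95,85,75,65,60,58.5]:
    move_l([511.5,348.2,z],speed=60);f=F(3)-f0;print(z,get_obs()["tcp_pos"],f)
    if np.linalg.norm(f)>5:print("stop");break
save("t_wrist",get_image("wrist"));print(get_obs()["t"])
E
```

```text
95 [510.93 347.89  94.06] [0.29 0.22 0.51]
85 [511.08 347.97  84.38] [0.28 0.41 0.19]
75 [510.98 347.92  74.26] [-0.17  0.6  -0.14]
65 [510.98 347.92  64.26] [ 0.04  0.55 -0.5 ]
60 [511.22 348.07  59.65] [-0.62  0.49  0.16]
58.5 [511.5  348.19  58.51] [-0.53  0.55  0.11]
40.8583
```

View pics/t_wrist.png

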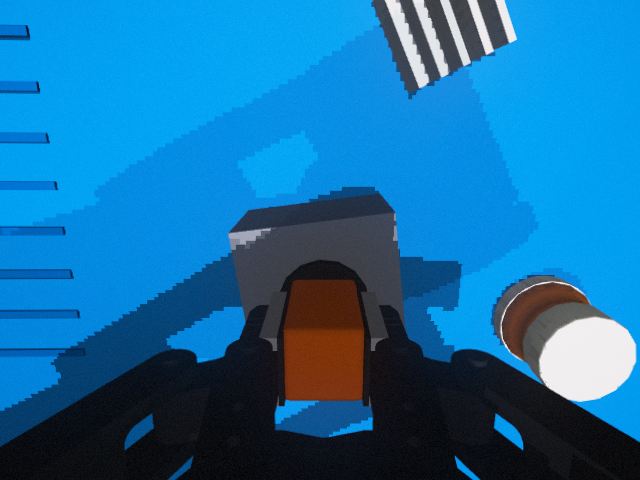

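Inserted without resistance. I'll lower it the last millimetre, release, retreat straight up and look.

```bash
python3 - <<'E'
from h import *
np.set_printoptions(precision=2,suppress=True)
move_l([511.5,348.2,57.3],speed=30);print(get_obs()["tcp_pos"],F(3))
grip(40);wait(.2);grip(60)
move_l([511.5,348.2,62],speed=40)
move_l([511.5,348.2,150],speed=100)
goto([515,300,230],[180,0,0]);wait(.3)
save("u_wrist",get_image("wrist"));save("u_side",get_image("side"));save("u_scene",get_image("scene"))
print(get_obs()["t"],get_obs()["wrist_force"])
E
```

```text
[511.84 348.37  57.61] [ 0.17  0.21 -0.13]
44.175 [ 0.85 -0.06  0.31]
```

View pics/u_wrist.png

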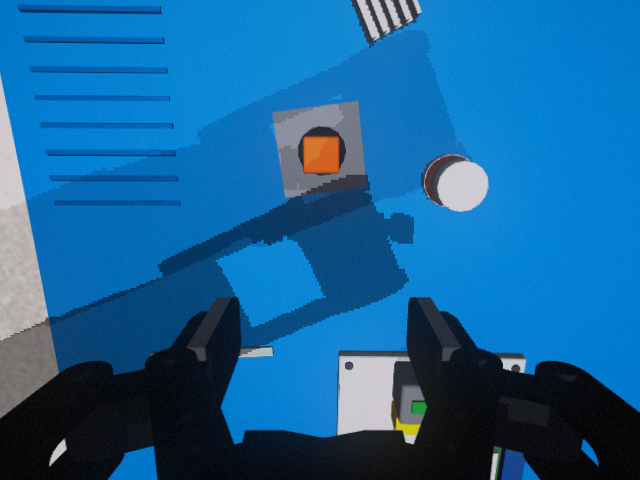

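View pics/u_side.png

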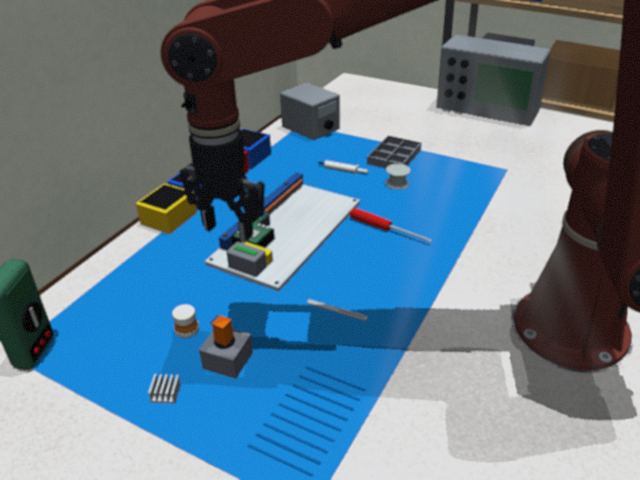

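View pics/u_scene.png

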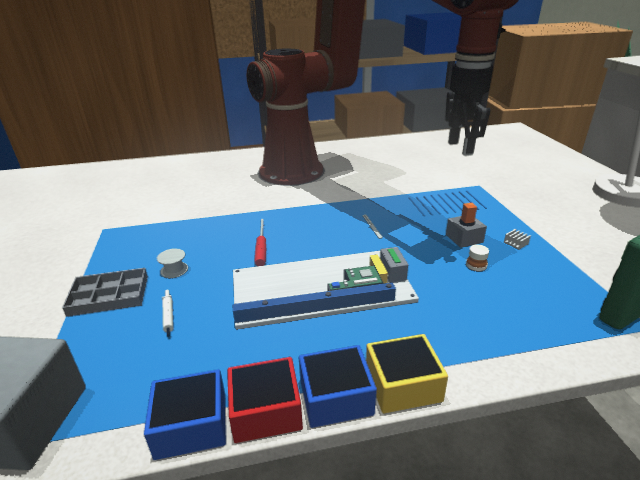

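```bash
python3 - <<'E'
from h import *
goto([625,60,230],[180,0,0]);wait(.2)
im=get_image("wrist");save("v",im[150:430,200:480].repeat(2,0).repeat(2,1));print(get_obs()["t"])
E
```

```text
45.4583
```

View pics/v.png

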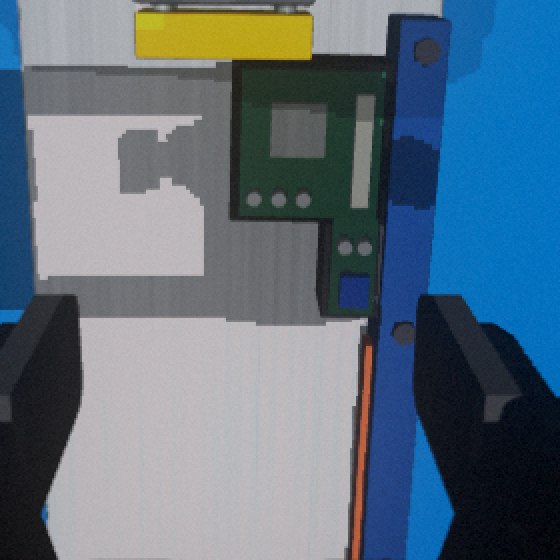

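The carrier is still flush with the fence and against the dock slide, so I am handing in.

```bash
python3 -c "
from station import *
sign_off()"
```

```text
the job is handed in; nothing more can be done
```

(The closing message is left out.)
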